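# Set the strip on the bench hook for the saw cut

## Task

The walnut strip on the bench hook is to be sawn off at its white pencil line. With the fingertips, push it back until it lies against the fence along its whole length, with its line level with the end of the bench hook that the line is nearest to, so that only the waste hangs over that end. Keep the strip flat on the hook and do not pick it up, leave the saw and the pieces standing around where they are, and take the hand away at the end.

Things in the scene. Friction and masses are not known exactly. Their poses are not given: they have to be found in the camera images.
- bench_hook: Pale beech bench hook, fixed, its cleat over the bench edge farthest from the robot. Board 230 mm (x) by 300 mm (y), 18 mm thick, flat on the bench; along its robot-side edge (-x) a fence, 35 mm wide, 30 mm high above the board, 300 mm long. Origin: centre of the board's underside. Always parallel to the world axes (+x away from the robot, +y to the robot's left); its y varies.
- hook_corner (a point): Where the fence's working face (looking to +x) meets the board's top, at the board's +y end: 80 mm to -x, 150 mm to +y, 18 mm up from the hook's origin. Axes as the hook's: the fence face is the plane x = 0, the end of the board the plane y = 0, its top z = 0; the board reaches 195 mm to +x and 300 mm to -y from here.
- strip: Loose flat walnut strip (dark brown), 200 mm long (its y), 45 mm wide (its x), 8 mm thick, 40 to 75 g, lying flat on the bench hook's board, clear of the fence and up to 15 degrees askew. Origin: centre of its underside; z up. It slides on the board and stops where it is left.
- cut_line (a point): Middle of the white pencil line, 2 mm wide, drawn squarely across the strip's top face (8 mm above the underside), 45 mm from the strip's +y end and 155 mm from its -y end. The 45 mm beyond the line is the waste. Axes as the strip's.
- strip_heel (a point): Lower corner of the strip at its -y end, on the long edge that faces the fence. Axes as the strip's.
- strip_toe (a point): Lower corner of the strip at its +y (waste) end, on the long edge that faces the fence. Axes as the strip's.
- saw: Back saw lying flat on the bench beyond the hook's +y end: steel blade with brass back, wooden handle towards the bench edge; about 350 mm long, about 100 mm wide, 22 mm high. To be left alone. Origin: on the bench, at the joint of blade and handle.
- driver: Small steel lathe driver with red, green and blue bands, standing upright on the bench, 38 mm across and 95 mm high. To be left alone. Origin: centre of its underside.
- drill_chuck: Steel drill chuck standing on the bench with its jaws up, 52 mm across and 80 mm high. To be left alone. Origin: centre of its underside.
- blank: Pale round turning blank standing on the bench, 58 mm across and 85 mm high. To be left alone. Origin: centre of its underside.
Things that resemble listed ones, but are neither listed nor needed, are in the scene too. Several things have the shape of the strip; the one meant has the colours described above.

How it is judged:
At the end, for the whole second after the job is handed in: The strip lies flat and still on the bench hook's board, both ends of its long edge within 3 mm of the fence, and its pencil line within 4 mm of the plane of the hook's +y end, the waste overhanging (y of cut_line in the frame of hook_corner between -0.004 and 0.004 m and x of each of strip_heel, strip_toe in the frame of hook_corner below 0.003 m and z of strip in the frame of hook_corner between -0.002 and 0.002 m and angle between strip's own z axis and vertical below 0.03 rad and linear speed of strip below 0.01 m/s); the robot touches nothing.
It fails at once if the strip is lifted more than 6 mm off the board (z of strip in the frame of hook_corner above 0.006 m).
It fails at once if the strip is tipped, or falls off the bench hook (angle between strip's own z axis and vertical above 0.12 rad or z of strip in the frame of hook_corner below -0.006 m).
It fails at once if the saw is pushed more than 15 mm (distance of saw from where it was at the start of the episode above 0.015 m).
It fails at once if a piece standing around is pushed more than 15 mm or knocked over (distance of any of driver, drill_chuck, blank from where it was at the start of the episode above 0.015 m or angle between any of driver, drill_chuck, blank's own z axis and vertical above 0.3 rad).
It also fails if it takes over 58 s, if anything falls off the work surface, if the arm or the gripper's body presses on something with over 40 N, if the wrist force passes 120 N, or if a joint passes its speed limit or range.

## Robot

A 6-joint arm with a two-finger parallel gripper is mounted at the origin on the work surface. World frame = base frame: x ahead of the robot, y to its left, z up, the work surface at z = 0. Lengths are in m, angles in rad, forces in N, time in s.
With the tool pointing down it reaches from about 0.275 to 0.825 m from the base axis. Payload 4.9 kg.
Tool frame: the origin (TCP) lies midway between the tips of the shut fingers; the grasp point (between the pads) lies 19 mm behind it (grip_point_offset is the distance from the TCP to the grasp point, in m); z points along the fingers, x is the direction in which the jaws open and shut, and the axes are right-handed (so a half turn about z gives the same grasp; the last joint's range is limited). The gripper opens to 85 mm and grips with 20 to 120 N. Pads are 22 mm wide; open, the fingers measure 114 mm over their backs; the gripper's body (76 mm by 85 mm) begins 54 mm behind the grasp point. The pads swing forward as they close: fully open they stand 13 mm farther back than shut.
Start: joints at [-1.282, 0.326, -0.193, 1.052, 0, 1.437], TCP at [0.226, -0.502, 0.231] pointing down, gripper open.
Joint ranges: [-2.65, 2.65], [-0.97, 1.79], [-1.3, 1.35], [-1.93, 2.1], [-1.47, 1.37], [-3.14, 3.14]. Speed limits (rad/s): [2.57, 2.57, 3.14, 3.14, 3.14, 3.14].

## Interface

Orientations are given as a rotation vector (axis times angle).
In Python, from cell import * gives the robot as it stands. Calls block until the motion is done:
- movep(position, orientation): joint-space move of the TCP to a pose.
- move_l(position, velocity=0.15, rot=None, until_force=None): straight line of the TCP; rot=None keeps the orientation; velocity is the mean speed in m/s. With until_force (N) it stops when the force on the tool has changed by that much, and returns True; else False.
- set_joints(angles): joint-space move.
- let_go() and grab(newtons=None): open the fingers fully, or close them until they stop; newtons is the grip in N (None keeps the last).
- sleep(seconds).
- ik(position, orientation): joint angles nearest the present ones, or None.
- get_state(): the state.
- grab_frame(name): name is "scene" or "top" or "wrist"; returns a dict with "img" (384x512x3 uint8, red, green, blue), "fx", "fy", "cx", "cy" (pixels), "cam_to_world" (4x4, takes a point from camera to world coordinates); the wrist camera has in their place "T_tool_cam" (4x4, takes a point from camera to tool coordinates, whose origin is the TCP and whose axes are the tool frame's). Camera axes: x right, y down, z forward; pixel columns grow to the right and rows downward; lengths in m; the calibration is good to about 2 mm. A picture is of the moment at which its call begins: read the wrist's pose just before it. There is no depth.
A pose or a line that the arm cannot do raises MotionError and nothing moves.
- sign_off(): hands the job in, once; it reports no verdict.
Trained networks look in the newest picture that a camera, given by its name, has taken for a name from the list of things; names that differ only in an ending like _2 or _b are one class to them, and where a whole thing is asked for, a point or a joint stands for the part that bears it (a point fixed in the world has none). Each returns a list of dicts, best first, with "score" (0 to 1); they miss things now and then, are a little off and sometimes report something else, mostly with a low value. They report only what shows in the picture. A call takes as long as a camera call. They do not tell look-alikes from the thing itself.
- spot_in(camera, name): "centre" ([column, row] in pixels, amid what is visible of it).
- silhouettes(camera, name): "mask" (384x512 bool, what is visible of it) and "centre" ([column, row] in pixels, amid what is visible of it).
- tip_of(camera, name): "centre" ([column, row] in pixels: a listed point, or the origin of a listed thing).
The state is a dict: "clock": time; "q": joint angles; "joint_velocities": joint speeds; "tau": joint torques, N m; "position": TCP position; "eef_rot": TCP orientation; "contact_force": force on the tool from outside, world axes, zero at the start; "wrist_torque": the same for the moment, N m; "finger_gap": opening from 0.0 (shut) to 1.0 (fully open).
Only numpy, scipy, OpenCV 4.12 (cv2) and the standard library are available. Lean on these libraries where they do the work, as an engineer would, in place of code of your own. Each camera call takes 0.05 s, during which the arm holds its last target.

## Working session

There is one attempt and no reset: what is moved stays moved. The work goes in short steps, each a Python script; the robot and the scene stay as the last script left them, time stands still between calls to the robot, and variables do not carry over. Pictures are saved under pics/ and viewed, and the job is handed in when it is done.

```bash
mkdir -p pics; ls; python3 - <<'E'
from cell import *
import cv2
for n in ["scene","top","wrist"]:
    f=grab_frame(n); cv2.imwrite(f"pics/{n}0.png",cv2.resize(f["img"][:,:,::-1],(800,600),interpolation=cv2.INTER_CUBIC))
    print(n,f["fx"],f["fy"],f["cx"],f["cy"]); 
    if "cam_to_world" in f: print(np.round(f["cam_to_world"],4) if 'np' in globals() else f["cam_to_world"])
    for k in ["strip","cut_line","strip_heel","strip_toe","hook_corner","saw","driver","drill_chuck","blank"]:
        try: print(k,[( [round(float(c),1) for c in d["centre"]],round(float(d["score"]),2)) for d in tip_of(n,k)])
        except Exception as e: print(k,e)
print(get_state())
E
```

```text
pics
scene 470.8890993846647 470.8890993846647 253.63665914802849 190.70670021894955
[[-0.53983577  0.72185061 -0.43302313  1.05682756]
 [ 0.84171881  0.46859447 -0.26819519  0.4466007 ]
 [ 0.00931538 -0.50926507 -0.8605593   1.36024803]
 [ 0.          0.          0.          1.        ]]
strip [([212.1, 245.1], 0.71), ([367.0, 310.1], 0.62), ([357.2, 184.0], 0.6), ([197.4, 141.2], 0.57)]
cut_line [([226.3, 252.4], 0.94), ([350.1, 172.5], 0.87), ([179.8, 141.9], 0.86), ([384.6, 325.9], 0.55)]
strip_heel [([353.5, 286.4], 0.97), ([221.9, 145.1], 0.95), ([373.8, 213.3], 0.69), ([194.7, 221.6], 0.63)]
strip_toe [([331.7, 166.1], 0.86), ([244.9, 254.9], 0.79), ([399.6, 334.7], 0.61)]
hook_corner [([212.4, 244.1], 0.3)]
saw []
driver [([262.1, 201.1], 0.56)]
drill_chuck [([124.5, 187.5], 0.76)]
blank [([135.0, 168.1], 0.83), ([245.6, 255.9], 0.28)]
top 432.1919346382469 432.1919346382469 259.4026112456158 189.2836793174527
[[-0.01831053 -0.99095129  0.13296718  0.18996557]
 [-0.99958338  0.02111104  0.01968242  0.04263872]
 [-0.02231139 -0.13255138 -0.99092499  1.59022134]
 [ 0.          
[... 757 characters left out ...]
nk []
{'clock': 1.5, 'q': array([-1.28218115e+00,  3.26188999e-01, -1.92608897e-01,  1.05198570e+00,
        3.99866068e-05,  1.43657576e+00]), 'joint_velocities': array([-1.04745085e-03, -5.05494441e-05,  3.12081400e-05,  9.09629492e-04,
        7.61820282e-04, -2.84646707e-03]), 'tau': array([ 6.56229008e-05, -4.43326092e+01,  2.62757438e+01,  1.14419985e-03,
       -4.35680522e-05,  2.65154405e-06]), 'position': array([ 0.2257086 , -0.50157552,  0.23128345]), 'eef_rot': array([-2.63812263e+00,  1.70580614e+00, -5.60449712e-05]), 'contact_force': array([-0.30162149,  2.01313577, -0.49745546]), 'wrist_torque': array([-0.00244908,  0.0135255 , -0.03949405]), 'finger_gap': 0.9969732403626013}
```

View pics/scene0.png

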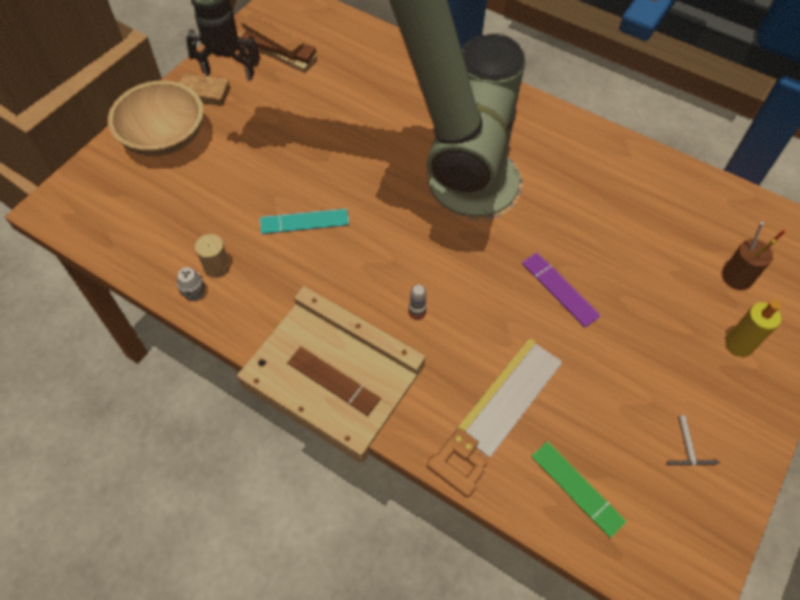

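View pics/top0.png

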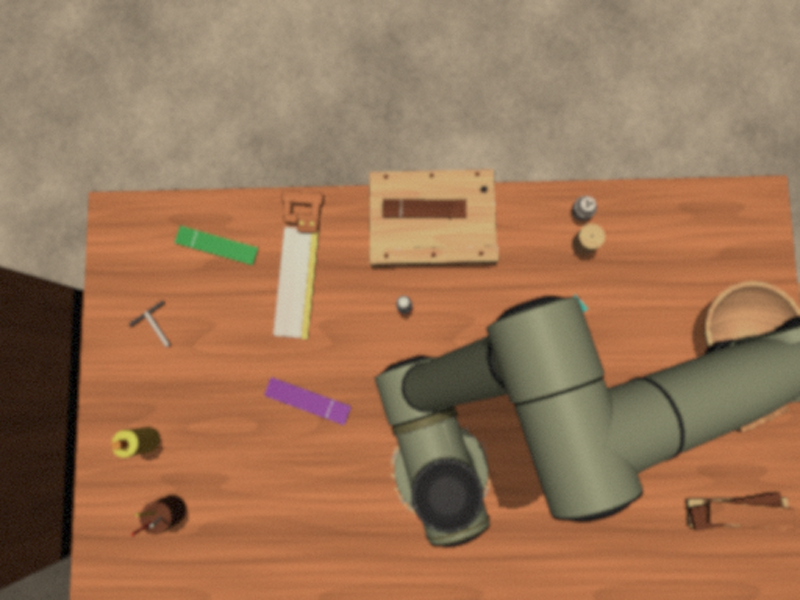

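Candidates for the strip, as pixels in the enlarged top picture: walnut on the hook (424,209), green (215,245), purple (307,400), teal (580,305, half hidden). I choose the walnut one on the hook, whose white line is near its +y end at (402,209). Next come the crops and positions.

```bash
cat > h.py <<'E'
from cell import *
import numpy as np, cv2
from scipy.spatial.transform import Rotation as R
def pose(st):
    T=np.eye(4);T[:3,:3]=R.from_rotvec(st["eef_rot"]).as_matrix();T[:3,3]=st["position"];return T
def frame(n):
    st=get_state(); f=grab_frame(n)
    f["T"]=f["cam_to_world"] if "cam_to_world" in f else pose(st)@np.array(f["T_tool_cam"])
    f["T"]=np.array(f["T"]); return f
def toworld(f,px,z):
    px=np.atleast_2d(px).astype(float)
    d=np.c_[(px[:,0]-f["cx"])/f["fx"],(px[:,1]-f["cy"])/f["fy"],np.ones(len(px))]@f["T"][:3,:3].T
    o=f["T"][:3,3]; return o+d*((z-o[2])/d[:,2])[:,None]
def topx(f,P):
    P=np.atleast_2d(P); c=(P-f["T"][:3,3])@f["T"][:3,:3]
    return np.c_[c[:,0]/c[:,2]*f["fx"]+f["cx"],c[:,1]/c[:,2]*f["fy"]+f["cy"]]
E
python3 - <<'E'
from h import *
for n,c in (("top",(225,100,330,180)),("scene",(145,175,280,300))):
    f=frame(n); x0,y0,x1,y1=c
    cv2.imwrite(f"pics/{n}_crop.png",cv2.resize(f["img"][y0:y1,x0:x1,::-1],None,fx=4.5,fy=4.5,interpolation=cv2.INTER_CUBIC))
    for k,z in (("hook_corner",.018),("cut_line",.026),("strip_heel",.018),("strip_toe",.018),("drill_chuck",0),("blank",0),("driver",0),("saw",0)):
        for d in tip_of(n,k):
            print(n,k,np.round(toworld(f,d["centre"],z)[0,:2],4),round(d["score"],2))
E
```

```text
top hook_corner [0.5147 0.1475] 0.64
top cut_line [0.1476 0.2518] 0.97
top cut_line [0.6032 0.0815] 0.68
top cut_line [0.5594 0.5775] 0.63
top cut_line [ 0.3463 -0.2939] 0.41
top strip_heel [0.2306 0.3936] 0.76
top strip_heel [ 0.5882 -0.0703] 0.69
top strip_heel [0.5866 0.0038] 0.67
top strip_heel [0.4834 0.43  ] 0.6
top strip_heel [0.5992 0.0355] 0.17
top strip_toe [0.1524 0.2139] 0.87
top strip_toe [0.5522 0.6173] 0.65
top strip_toe [0.6    0.1345] 0.63
top strip_toe [ 0.4038 -0.3242] 0.54
top strip_toe [ 0.5879 -0.0684] 0.28
top strip_toe [ 0.5116 -0.3522] 0.18
top blank [ 0.5176 -0.3528] 0.85
top driver [0.3782 0.071 ] 0.64
top driver [0.6055 0.1348] 0.24
top driver [ 0.5904 -0.0745] 0.23
top saw [0.5662 0.3197] 0.97
top saw [0.5986 0.1228] 0.2
top saw [0.5069 0.1624] 0.15
scene hook_corner [0.5109 0.1501] 0.88
scene cut_line [ 0.3694 -0.2964] 0.82
scene cut_line [0.1458 0.2539] 0.8
scene cut_line [0.5521 0.5835] 0.68
scene cut_line [0.6095 0.0828] 0.56
scene strip_heel [0.4989 0.4507] 0.86
scene strip_heel [ 0.2782 -0.1655] 0.85
scene strip_heel [ 0.5816 -0.08  ] 0.66
scene strip_heel [0.2358 0.3969] 0.61
scene strip_toe [ 0.4192 -0.3232] 0.95
scene strip_toe [0.1584 0.2003] 0.83
scene strip_toe [0.5885 0.1223] 0.8
scene strip_toe [0.5523 0.6299] 0.69
scene drill_chuck [ 0.5896 -0.3501] 0.63
scene blank [ 0.5286 -0.3488] 0.81
scene blank [0.5831 0.0073] 0.28
scene driver [0.3872 0.0691] 0.74
scene saw [0.5742 0.3179] 0.68
```

```bash
python3 - <<'E'
from h import *
rot=np.array([np.pi,0,0])
for r in ([np.pi,0,0],[0,np.pi,0],R.from_matrix([[0,1,0],[1,0,0],[0,0,-1]]).as_rotvec(),R.from_matrix([[0,-1,0],[-1,0,0],[0,0,-1]]).as_rotvec()):
    q=ik([0.42,0.0,0.33],r); print(r,q)
print(np.round(grab_frame("wrist")["T_tool_cam"],3))
E
```

```text
[3.141592653589793, 0, 0] [-0.1761476   0.02825719 -0.30675364  1.23578549  0.          1.39464873]
[0, 3.141592653589793, 0] [-0.1761476   0.02825719 -0.30675364  1.23578549  0.         -1.74694393]
[2.22144147 2.22144147 0.        ] [-0.1761476   0.02825719 -0.30675364  1.23578549  0.         -0.1761476 ]
[ 2.22144147 -2.22144147  0.        ] [-0.1761476   0.02825719 -0.30675364  1.23578549  0.          2.96544505]
[[ 1.     0.     0.     0.001]
 [-0.     0.958  0.288 -0.074]
 [-0.    -0.288  0.958 -0.142]
 [ 0.     0.     0.     1.   ]]
```

View pics/top_crop.png

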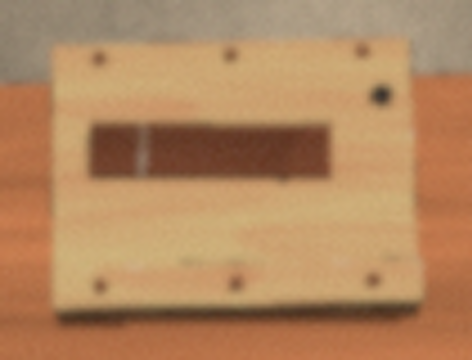

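View pics/scene_crop.png

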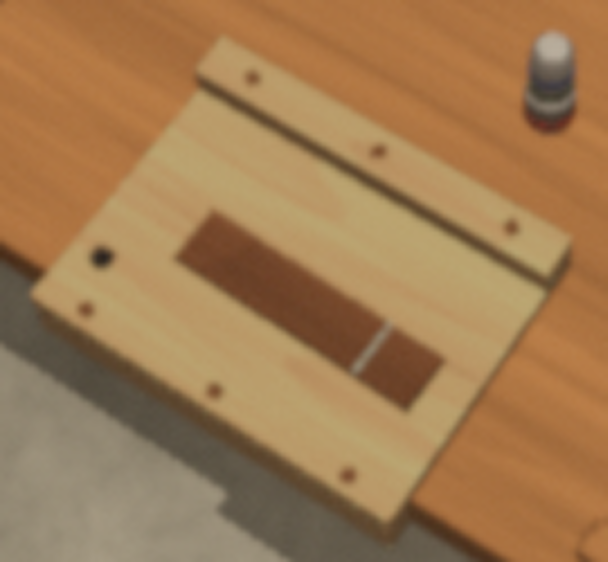

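The crops confirm it: a dark brown strip with a white line at (372,347) in the scene crop, near its +y end. The fence is on the robot side. I'll take a wrist view for a precise fit.

```bash
cat >> h.py <<'E'
ROT=R.from_matrix([[0,1,0],[1,0,0],[0,0,-1]]).as_rotvec()
def look(name,k=1.5):
    f=frame("wrist"); cv2.imwrite(f"pics/{name}.png",cv2.resize(f["img"][:,:,::-1],None,fx=k,fy=k,interpolation=cv2.INTER_CUBIC)); 
    return f
E
python3 - <<'E'
from h import *
movep([0.47,0.03,0.30],ROT); sleep(.3)
f=look("w1"); print(get_state()["clock"],get_state()["position"])
for k,z in (("hook_corner",.018),("cut_line",.026),("strip_heel",.018),("strip_toe",.018),("saw",0)):
    for d in tip_of("wrist",k): print(k,np.round(d["centre"],1),np.round(toworld(f,d["centre"],z)[0,:2],4),round(d["score"],2))
for d in silhouettes("wrist","strip"):
    c=cv2.findContours(d["mask"].astype(np.uint8),0,2)[0]; c=max(c,key=cv2.contourArea)
    w=toworld(f,c[:,0,:],.026)[:,:2].astype(np.float32); r=cv2.minAreaRect(w); print(d["score"],r,np.round(cv2.boxPoints(r),4).tolist())
E
```

```text
4.9167 [0.47001706 0.02969854 0.29991852]
hook_corner [345.6 184.1] [0.5102 0.1569] 0.7
hook_corner [292.7  91.1] [0.3821 0.0757] 0.18
cut_line [ 7.7 69.8] [ 0.3563 -0.2916] 0.89
cut_line [291.2 253.1] [0.6174 0.0803] 0.7
strip_heel [98.2  0.7] [ 0.2765 -0.1673] 0.93
strip_heel [191.5 229. ] [ 0.5808 -0.0718] 0.91
strip_toe [  8.5 105.6] [ 0.4004 -0.3074] 0.9
strip_toe [323.4 236.8] [0.5939 0.1298] 0.61
saw [440.5 218.9] [0.5716 0.316 ] 0.72
0.96 ((0.3238619267940521, -0.2505248188972473), (0.047130245715379715, 0.1918002963066101), 40.019351959228516) [[0.24410000443458557, -0.19220000505447388], [0.3675000071525574, -0.3391000032424927], [0.4036000072956085, -0.30880001187324524], [0.2802000045776367, -0.16189999878406525]]
0.59 ((0.6100659370422363, 0.02502019703388214), (0.20005279779434204, 0.04964001476764679), 88.63801574707031) [[0.5828999876976013, -0.07440000027418137], [0.6324999928474426, -0.07559999823570251], [0.6373000144958496, 0.12439999729394913], [0.5875999927520752, 0.12559999525547028]]
0.47 ((0.37884724140167236, 0.07967069000005722), (0.03944702446460724, 0.04569423198699951), 1.1394063234329224) [[0.3587000072002411, 0.10209999978542328], [0.3596000075340271, 0.05640000104904175], [0.39899998903274536, 0.05719999969005585], [0.39809998869895935, 0.10289999842643738]]
```

View pics/w1.png

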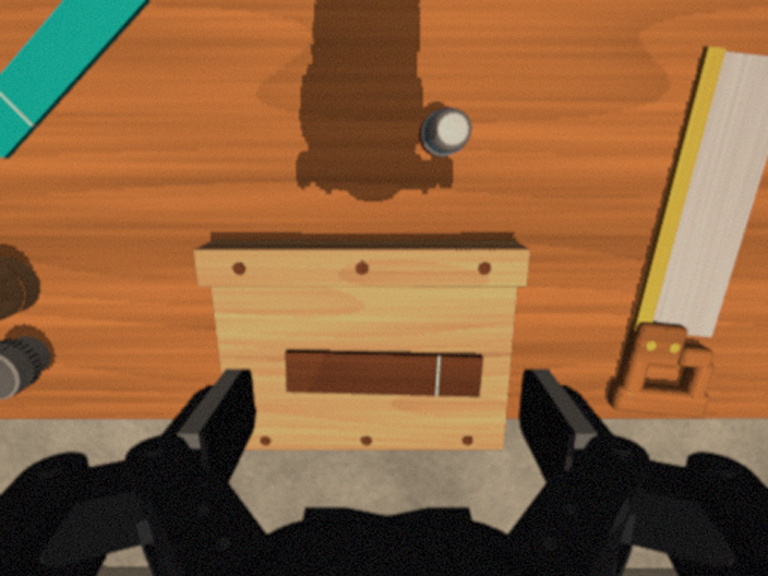

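```bash
python3 - <<'E'
from h import *
f=frame("wrist")
def p(x,y,z): print((x,y),np.round(toworld(f,[(x+.5)/1.5-.5,(y+.5)/1.5-.5],z)[0],4))
for a in ((528,286,.048),(196,286,.048),(198,250,.048),(527,252,.048),(515,300,.018),(504,447,.018),(213,300,.018),(229,447,.018),(438,376,.026),(286,351,.026),(481,356,.026),(480,396,.026),(286,390,.026)): p(*a)
E
```

```text
(528, 286) [0.5111 0.1575 0.048 ]
(196, 286) [ 0.5112 -0.1437  0.048 ]
(198, 250) [ 0.478  -0.1379  0.048 ]
(527, 252) [0.4797 0.1538 0.048 ]
(515, 300) [0.5341 0.1557 0.018 ]
(504, 447) [0.7029 0.1576 0.018 ]
(213, 300) [ 0.5342 -0.1419  0.018 ]
(229, 447) [ 0.7031 -0.143   0.018 ]
(438, 376) [0.6129 0.0816 0.026 ]
(286, 351) [ 0.5853 -0.0715  0.026 ]
(481, 356) [0.5906 0.1241 0.026 ]
(480, 396) [0.6358 0.1257 0.026 ]
(286, 390) [ 0.6289 -0.0743  0.026 ]
```

Measured in the wrist view: fence face x≈0.511, +y end y≈0.1565, line y≈0.081. So the strip has to move about 75 mm in +y and 75 mm in −x. First I'll push it to the fence with both open fingers.

```bash
python3 - <<'E'
from h import *
movep([0.668,0.026,0.10],ROT)
move_l([0.668,0.026,0.025],0.1)
sleep(.2)
r=move_l([0.668,0.026,-0.002],0.02,until_force=4); s=get_state(); print("touch",r,s["position"],s["contact_force"])
z=s["position"][2]+0.0025
move_l([0.668,0.026,z],0.02); sleep(.2)
print(get_state()["contact_force"])
r=move_l([0.585,0.026,z],0.06,until_force=6); s=get_state(); print("push1",r,s["position"],s["contact_force"])
if not r:
    r=move_l([0.552,0.026,z],0.025,until_force=6); s=get_state(); print("push2",r,s["position"],s["contact_force"])
f=look("w2"); print(s["clock"])
f=frame("top"); cv2.imwrite("pics/t2.png",cv2.resize(f["img"][90:190,215:340,::-1],None,fx=6,fy=6,interpolation=cv2.INTER_CUBIC))
E
```

```text
touch True [0.66785426 0.02603908 0.00490876] [0.03987636 0.32049365 4.16763111]
[-0.13972901 -0.7417899   0.47185932]
push1 False [0.58539751 0.02595978 0.00742923] [ 0.49880532 -0.20618963  0.26947057]
push2 True [0.56700097 0.02598768 0.00764687] [0.26075717 0.23929975 1.66088985]
11.275
```

View pics/w2.png

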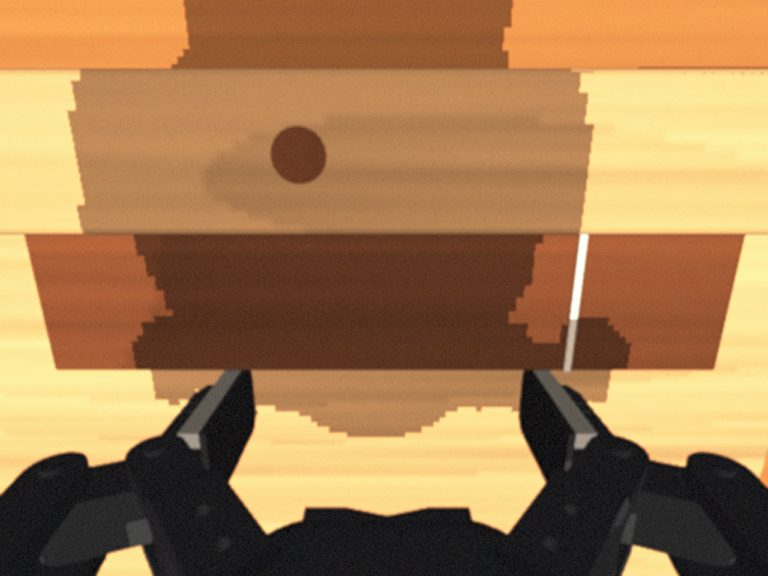

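The strip now lies along the fence edge (row 235 in w2), with its line at column ~577. The stop at x=0.567 is the predicted value. Next I'll push the heel end in +y, falling short on purpose, then measure.

```bash
python3 - <<'E'
from h import *
z=0.0076
f=frame("wrist")
def p(x,y,z): print((x,y),np.round(toworld(f,[(x+.5)/1.5-.5,(y+.5)/1.5-.5],z)[0],4))
p(577,300,.026);p(25,234,.026);p(744,234,.026);p(55,368,.026);p(716,368,.026)
move_l([0.585,0.026,z],0.1)
move_l([0.585,0.026,0.06],0.15)
movep([0.535,-0.155,0.06],ROT)
move_l([0.535,-0.155,z],0.1)
move_l([0.535,-0.105,z],0.06); sleep(.1)
f=look("w3"); s=get_state();print(s["clock"],s["position"],s["contact_force"])
E
```

```text
(577, 300) [0.5342 0.08   0.026 ]
(25, 234) [ 0.5152 -0.0741  0.026 ]
(744, 234) [0.5151 0.1237 0.026 ]
(55, 368) [ 0.5558 -0.0744  0.026 ]
(716, 368) [0.5557 0.1245 0.026 ]
14.8417 [ 0.5349699  -0.1053217   0.00755363] [-0.7058162  -0.20745372 -0.34870737]
```

View pics/w3.png

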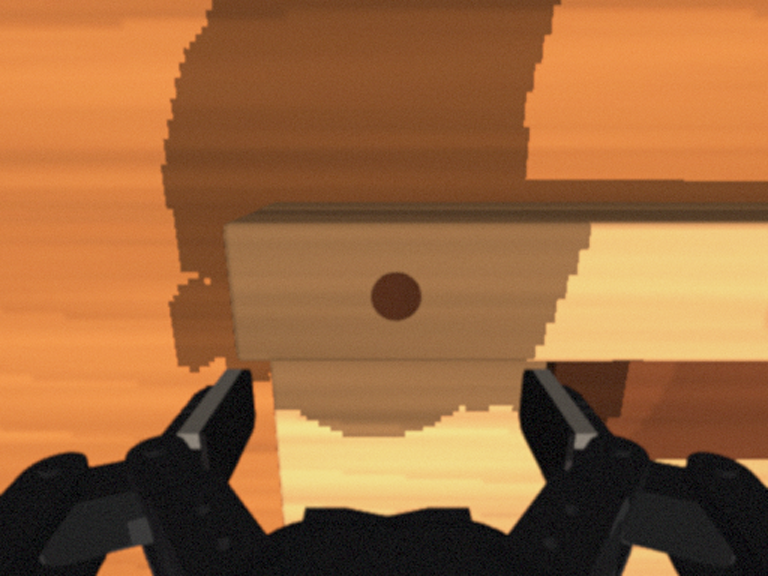

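```bash
python3 - <<'E'
from h import *
f=frame("wrist")
def p(x,y,z): print((x,y),np.round(toworld(f,[(x+.5)/1.5-.5,(y+.5)/1.5-.5],z)[0],4))
p(547,364,.026)
f=frame("scene"); x0,y0,x1,y1=145,175,280,300
cv2.imwrite("pics/s3.png",cv2.resize(f["img"][y0:y1,x0:x1,::-1],None,fx=4.5,fy=4.5,interpolation=cv2.INTER_CUBIC))
for k,z in (("cut_line",.026),("strip_toe",.018),("hook_corner",.018)):
  for d in tip_of("scene",k): print(k,np.round(toworld(f,d["centre"],z)[0,:2],4),round(d["score"],2))
E
```

```text
(547, 364) [ 0.5225 -0.0577  0.026 ]
cut_line [0.5573 0.5837] 0.88
cut_line [0.1519 0.2607] 0.78
cut_line [0.5224 0.0924] 0.76
strip_toe [0.1548 0.2096] 0.95
strip_toe [0.5063 0.1395] 0.77
strip_toe [0.5422 0.6298] 0.72
hook_corner [0.517  0.1646] 0.65
```

View pics/s3.png

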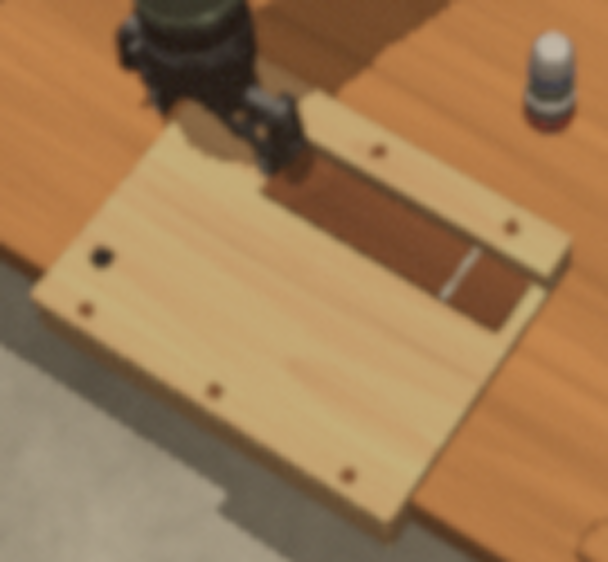

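It slides along the fence as intended. I'll go on to just short of the target, then look from above.

```bash
cat >> h.py <<'E'
def measure(name):
    """from view pose: rectify the board plane at z=.026 and print edges"""
    movep([0.46,0.09,0.24],ROT); sleep(.3)
    f=look(name); return f
E
python3 - <<'E'
from h import *
z=0.0076
r=move_l([0.535,-0.055,z],0.06); sleep(.1)
s=get_state();print(s["position"],s["contact_force"])
move_l([0.535,-0.065,z],0.1); move_l([0.535,-0.065,0.08],0.15)
f=measure("w4"); print(get_state()["clock"])
for k,z in (("hook_corner",.018),("cut_line",.026),("strip_heel",.018),("strip_toe",.018)):
    for d in tip_of("wrist",k): print(k,np.round(d["centre"],1),np.round(toworld(f,d["centre"],z)[0,:2],4),round(d["score"],2))
E
```

```text
[ 0.53496305 -0.05529676  0.0075599 ] [-0.03308545 -0.49713952 -0.20390499]
18.3417
hook_corner [312.9 204.3] [0.5101 0.1588] 0.7
cut_line [308.  221.2] [0.53   0.1522] 0.6
strip_heel [184.3 204.9] [ 0.5108 -0.0047] 0.86
strip_heel [311.8 206.2] [0.5127 0.1575] 0.45
strip_toe [343.7 208. ] [0.5151 0.1984] 0.95
```

View pics/w4.png

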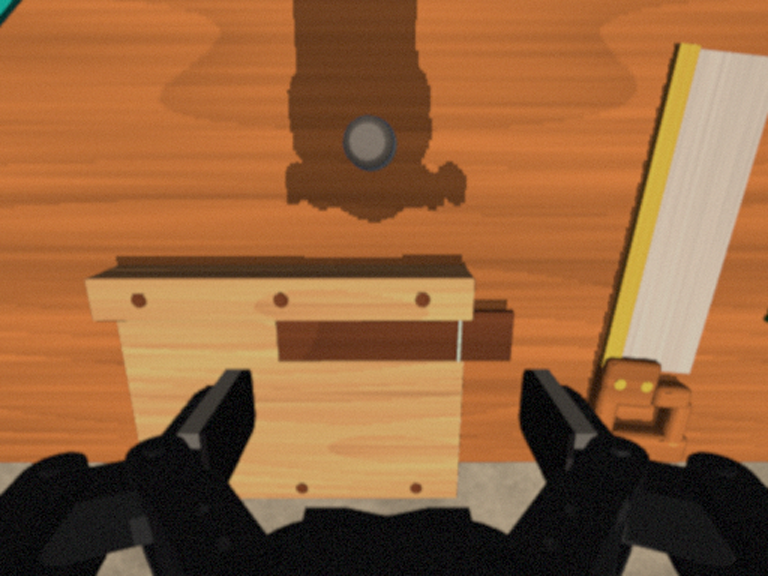

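```bash
python3 - <<'E'
from h import *
movep([0.465,0.155,0.20],ROT); sleep(.3)
f=look("w5"); print(f["T"][:3,3])
g=f["img"][190:330,190:330,::-1]; cv2.imwrite("pics/w5c.png",cv2.resize(g,None,fx=4.2,fy=4.2,interpolation=cv2.INTER_CUBIC))
E
```

```text
[0.3927019  0.15389963 0.342858  ]
```

View pics/w5c.png

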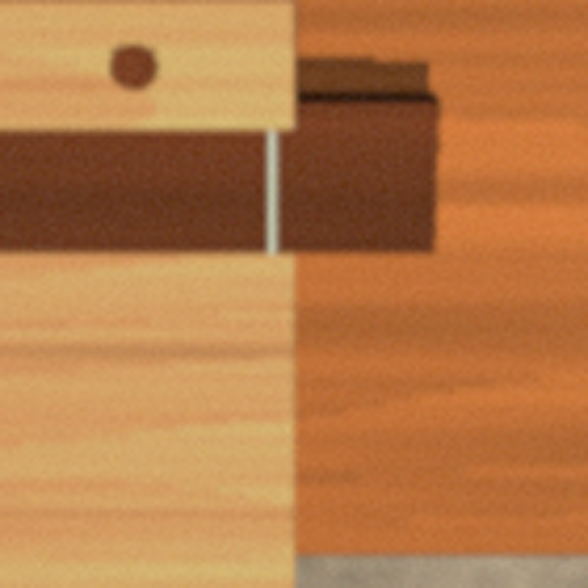

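View pics/w5.png

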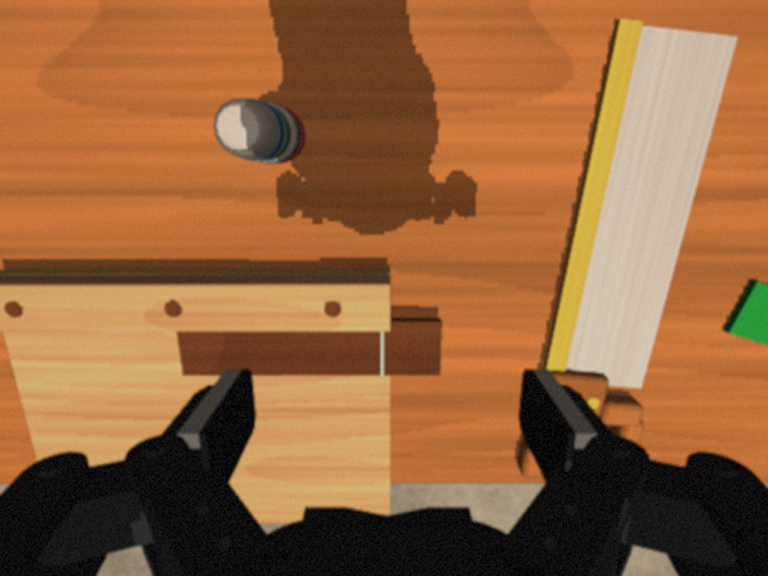

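In w5c the line is at column 272 and the hook's end at column 295. With 163 px for the 45 mm waste, the strip is about 6.3 mm short. I'll push that much more, press both ends to the fence, and check.

```bash
python3 - <<'E'
from h import *
z=0.0076
movep([0.535,-0.070,0.07],ROT)
move_l([0.535,-0.070,z],0.1)
move_l([0.535,-0.0488,z],0.03); sleep(.15)
print(get_state()["position"])
move_l([0.535,-0.062,z],0.1); move_l([0.535,-0.062,0.07],0.15)
movep([0.585,0.093,0.07],ROT); move_l([0.585,0.093,z],0.1); sleep(.1)
r=move_l([0.553,0.093,z],0.025,until_force=8); s=get_state(); print("press",r,s["position"],s["contact_force"])
move_l([0.585,0.093,z],0.1); move_l([0.585,0.093,0.08],0.15)
movep([0.465,0.155,0.20],ROT); sleep(.3)
f=look("w6"); print(get_state()["clock"])
g=f["img"][190:330,190:330,::-1]; cv2.imwrite("pics/w6c.png",cv2.resize(g,None,fx=4.2,fy=4.2,interpolation=cv2.INTER_CUBIC))
E
```

```text
[ 0.53498012 -0.04892253  0.00756311]
press True [0.56708267 0.09301598 0.00837824] [ 1.63425388 -0.05276002  1.76018646]
27.4583
```

View pics/w6c.png

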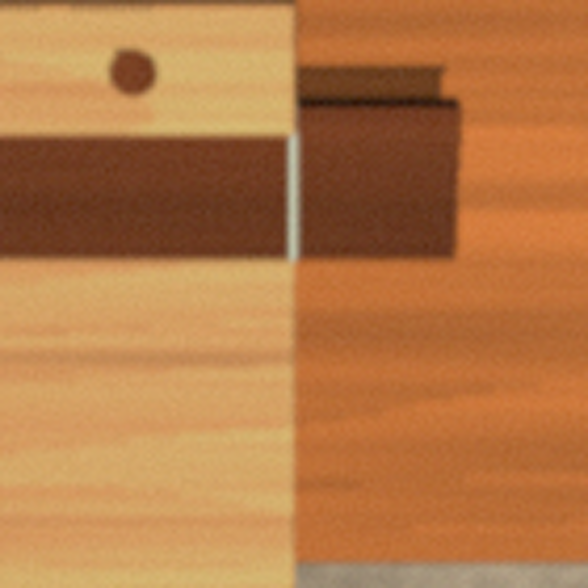

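View pics/w6.png

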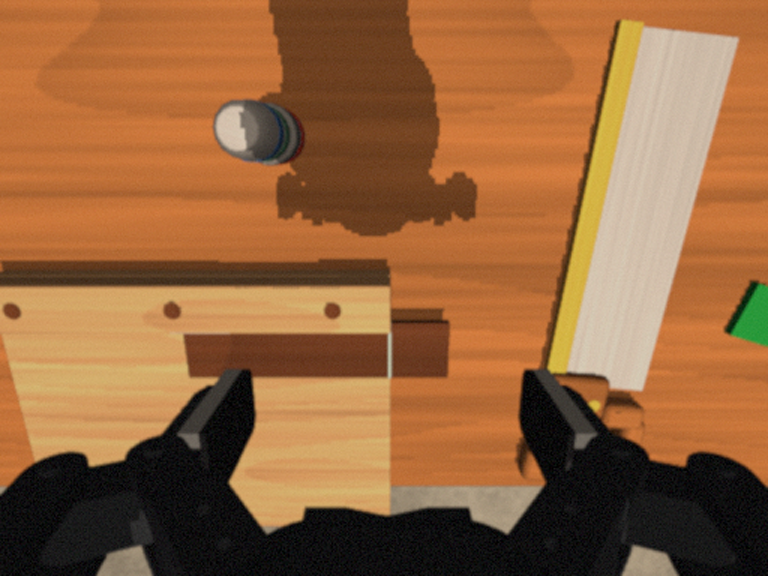

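```bash
python3 - <<'E'
from h import *
f=frame("wrist"); g=cv2.cvtColor(f["img"],cv2.COLOR_RGB2GRAY).astype(float)
def edge(c,r0,r1):  # subpixel row of strongest gradient, averaged over 5 cols
    d=np.abs(np.gradient(g[r0:r1,c-2:c+3].mean(1))); w=d*(d>d.max()*.4); return r0+(w*np.arange(len(w))).sum()/w.sum()
for c in (142,170,200,225,250):
    e=edge(c,244,258) if c<150 or c>165 else None
    e=edge(c,244,258) ; fe=edge(c,216,229)
    a=toworld(f,[c,e],.026)[0]; b=toworld(f,[c,fe],.048)[0]; print(c,round(e,2),round(fe,2),"far edge-45mm",round(a[0]-.045,4),"fence",round(b[0],4),"y",round(a[1],3))
for c in (265,280,290):
    e=edge(c,244,258); n=edge(c,208,220); print(c,"far",round(toworld(f,[c,e],.026)[0,0]-.045,4),"near",round(toworld(f,[c,n],.026)[0,0],4))
s=frame("scene"); x0,y0,x1,y1=180,185,275,255
cv2.imwrite("pics/s6.png",cv2.resize(s["img"][y0:y1,x0:x1,::-1],None,fx=8,fy=8,interpolation=cv2.INTER_CUBIC))
E
```

```text
142 253.96 221.96 far edge-45mm 0.515 fence 0.5112 y 0.019
170 251.03 221.99 far edge-45mm 0.5112 fence 0.5112 y 0.052
200 251.02 221.96 far edge-45mm 0.5112 fence 0.5112 y 0.087
225 251.38 222.0 far edge-45mm 0.5117 fence 0.5113 y 0.116
250 251.05 221.99 far edge-45mm 0.5113 fence 0.5113 y 0.145
265 far 0.5114 near 0.5105
280 far 0.5114 near 0.5105
290 far 0.5112 near 0.5107
```

View pics/s6.png

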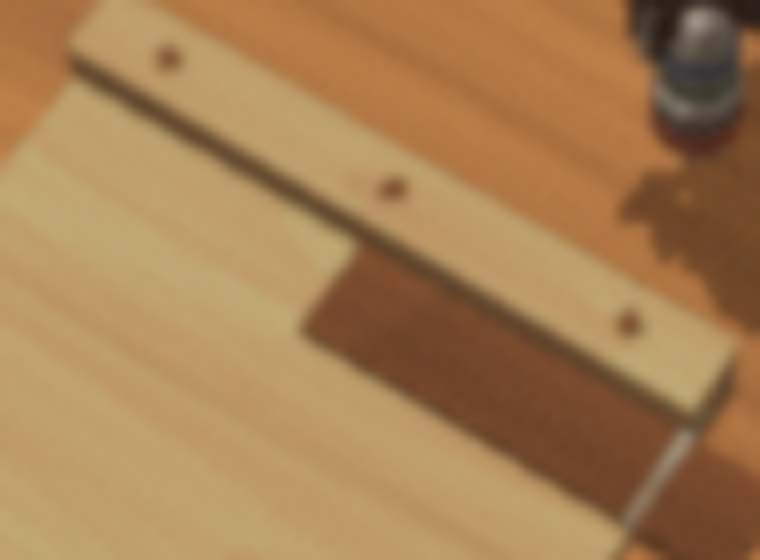

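The strip is flush along the fence and the line is level with the hook's end. (The reading at column 142 is an outlier: the finger's edge, not the strip.) The hand is clear, so I'm handing in.

```bash
python3 - <<'E'
from h import *
s=get_state(); print(s["clock"],s["position"],s["contact_force"]); sign_off()
E
```

```text
27.5583 [0.46511314 0.15473791 0.19952388] [ 0.35362501 -0.41381071 -0.17674766]
the job is handed in; nothing more can be done
```

I pushed the walnut strip to the fence with both open fingers and slid it in +y along the fence from its heel end. I then pressed it home once more, took the hand away and handed in at 27.6 s. The sign-off reports no verdict.

Last checks, from the wrist camera:
- **Pencil line:** it is about 0.5 mm short of the hook's +y end, and the limit is 4 mm.
- **Fence:** the strip's long edge is within about 0.5–1 mm of the fence wherever I could measure it, and the limit is 3 mm. One sample, near the heel, disagreed by 4 mm. It fell on the finger's outline, so I discarded it. That left no separate wrist reading within about 50 mm of the heel, but the scene picture shows the strip against the fence there too.
- **Surroundings:** the saw and the driver look unmoved. I did not look again at the drill chuck and the blank at the end, but the hand never came near them.

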